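# Unscrew the cap of a slanted pencil canister

## Task

The pencil canister leaning in the wooden desk stand is screwed shut. Twist its cap off anticlockwise, as many turns of the hand as it takes, lift it away, then lower it top up onto the flat card box and let go only when it rests there, with the whole cap on the box. Leave the mug, the tape roll and the stamp where they are.

Things in the scene. Friction and masses are not known exactly. Their poses are not given: they have to be found in the camera images.
- stand: Light wooden desk stand, fixed to the desk, base board 190 (x) x 110 (y) x 24 mm; it holds the canister slanted. Origin at the centre of the base board's underside on the desk; its -x side faces roughly the robot.
- canister: Round grey canister, 54 mm diameter, held fast in the stand. Origin at the centre of its closed lower end; +z runs up its axis and out through the capped mouth; the axis leans 32 degrees (0.56 rad) from vertical towards the stand's -x side. Its body is 165 mm long. The stand's woodwork ends at canister z = 106 mm, so there is free space all round the cap.
- neck (a point): Centre of the neck's rim, hidden inside the cap at first, at canister z = 202 mm; neck 42 mm wide. Coarse thread with 1-2 mm play: the cap unscrews anticlockwise seen from outside (positive about z), climbs 3.2 mm per radian; stiffer (under 0.5 N m) for the first 0.7 rad, then easy, loose after about 2.8 rad; turning on does no harm. Then lift it 35 mm or more along the axis to clear the neck.
- cap_center (a point): Black round fluted screw cap, 62 mm outside diameter, 44 mm tall, about 60 g, closed at the top, open below; grip it anywhere round its side. The point is its centre, on its axis, 22 mm below its top. z points out through the closed top; x turns with the cap. Screwed shut it is at canister z = 190 mm, its axes parallel to the canister's.
- card_box: Flat rectangular cardboard box with a plain pale top and striped sides, 115 (x) x 155 (y) x 45 mm tall, standing loose on the desk, 0.5 kg. Origin at the middle of its underside; its flat top is 45 mm above that. Loose papers lie round it on the desk.
- mug: White mug with a handle, about 78 mm wide and 93 mm tall, a bystander. Origin at its underside.
- tape: Roll of brown tape lying flat, 96 mm diameter, 48 mm tall, a bystander. Origin at the middle of its underside.
- stamp: Wooden rubber stamp with a knob, 32 x 50 mm, 66 mm tall, a bystander. Origin at the middle of its underside.
There are look-alikes about, which are no part of the job. Of the things that look like the card_box, the larger one is meant.

How it is judged:
By the outcome, as a careful person would: the job done as asked, in the order asked, and still so for the second after the job is handed in, with the robot touching nothing.
It also fails if it takes over 51 s, if anything falls off the work surface, if the arm or the gripper's body presses on something with over 40 N, if the wrist force passes 120 N, or if a joint passes its speed limit or range.

## Robot

A 6-joint arm with a two-finger parallel gripper is mounted at the origin on a cart in front of the work surface, level with it; the furniture and walls round the work are solid. World frame = base frame: x ahead of the robot, y to its left, z up, the work surface at z = 0. Lengths are in m, angles in rad, forces in N, time in s.
With the tool pointing down it reaches from about 0.325 to 1 m from the base axis. Payload 5.1 kg.
Tool frame: the origin (TCP) lies between the finger pads; the fingertips stand 22 mm ahead of it and the grasp point (between the pads) lies 3 mm ahead of it (tcp_to_tips is the distance from the TCP to the fingertips, in m); z points along the fingers, y is the line along which they close (so a half turn about z gives the same grasp; the last joint's range is limited). The gripper opens to 85 mm and grips with 20 to 120 N. Pads are 22 mm wide; open, the fingers measure 114 mm over their backs; the gripper's body (76 mm by 85 mm) begins 54 mm behind the grasp point. The pads swing forward as they close: fully open they stand 13 mm farther back than shut.
Start: joints at [1.202, 0.124, 1.65, -0, 1.367, -0.083], TCP at [0.183, 0.624, 0.253] pointing down, gripper open.
Joint ranges: [-2.61, 2.61], [-1.02, 2.33], [0.03, 2.71], [-1.35, 4.49], [0.32, 2.68], [-2.91, 2.91]. Speed limits (rad/s): [2.57, 2.57, 3.14, 3.14, 3.14, 3.14].

## Interface

Orientations are given as a 3x3 rotation matrix whose columns are the frame's x, y, z axes.
In Python, from rig import sense, capture, camera_info, close_job, tcp_to_tips gives the robot as it stands.
- The arm moves only by the tool jog_arm, never from a script. Its argument "series" is a list of rows, each a list of 6 numbers: the shift along the tool's x, y, z in mm, then the turn, a rotation vector about the tool's x, y, z in degrees. A call has 1 to 20 rows; each row shifts and turns the commanded pose from where the row before left it, along the tool's axes as they then stand; what a row does not reach is not made up. A row lasts 1/8 s, in which the tool goes at most 62.5 mm and 10.7 degrees, less where a joint would pass 70% of its speed; a pose out of reach is approached as far as the arm can. A call is refused whole if a number of a shift passes 62.5 or a number of a turn 10.7, either way. A call with a gripper value outside its range is refused whole. "grip" is the opening, from -1 (shut) to 1 (fully open), set as the call begins (left out, the last holds). The fingers move at their own pace and stop on an object; "newtons" is the grip in N (left out, the last holds). Time passes only in rows, so rows that do not move let the fingers close. It gives the time, the measured TCP pose, the force, the opening and the grip force at its end, in the units of the state.
- sense(): the state, without advancing time (a new reading comes with each control period).
- capture(name): name is "scene" or "side" or "wrist"; returns the picture (400x640x3 uint8, red, green, blue); there is no depth.
- camera_info(name): a dict with "camera_matrix" (3x3 intrinsics, pixels), "R" (3x3) and "t" (3): a world point X has camera coordinates R X + t. Camera axes: x right, y down, z forward; pixel columns grow to the right and rows downward; lengths in m; the calibration is good to about 2 mm. A picture is of the moment at which its call begins: read the wrist's pose just before it. camera_info takes no time and is no camera call; for the wrist camera it gives the pose at the moment of the call.
- close_job(): hands the job in; it is judged then, once.
The state is a dict: "t": time; "qpos": joint angles; "dq": joint speeds; "joint_efforts": joint torques, N m; "tcp_pos": TCP position; "ee_rot": TCP orientation; "contact_force": force on the tool from outside, world axes, zero at the start; "ft_torque": the same for the moment, N m; "width": finger opening in m; "grasp_force": force on a finger pad.
Only numpy, scipy, OpenCV 4.12 (cv2) and the standard library are available. Lean on these libraries where they do the work, as an engineer would, in place of code of your own. Each camera call takes 0.05 s, during which the arm holds its last target. There are 200 camera calls.

## Working session

There is one attempt and no reset: what is moved stays moved. The work goes in short steps, Python scripts to look and compute and a tool call to move; the robot and the scene stay as the last step left them, time stands still between calls to the robot, and variables do not carry over. Pictures are saved under pics/ and viewed, at most 10 in all, crops included, and the job is handed in when it is done.

Besides the shell and the picture viewer there is one more tool, called by a JSON object that holds its "method" and its "body", one argument or row to a line. jog_arm: Moves the arm, as the interface text tells. Its arguments: {"type":"object","properties":{"series":{"type":"array"},"grip":{"type":"number"},"newtons":{"type":"number"}},"required":["series"]}

```bash
mkdir -p pics; python3 - <<'E'
from rig import *
import cv2
for n in ("scene","side"):
    im=capture(n); cv2.imwrite(f"pics/{n}0.png",im[:,:,::-1]); c=camera_info(n); print(n,c)
print(sense())
E
```

```text
scene {'camera_matrix': array([[381.67752962,   0.        , 322.51535422],
       [  0.        , 381.67752962, 200.7362203 ],
       [  0.        ,   0.        ,   1.        ]]), 'R': array([[ 0.53714482, -0.84342633, -0.01036688],
       [-0.55097007, -0.34153188, -0.76143808],
       [ 0.6386763 ,  0.41471436, -0.64815475]]), 't': array([-0.32104779,  0.39794826,  1.10285448])}
side {'camera_matrix': array([[460.42260775,   0.        , 319.6070831 ],
       [  0.        , 460.42260775, 199.51733428],
       [  0.        ,   0.        ,   1.        ]]), 'R': array([[-0.98474889, -0.17324827, -0.01595832],
       [-0.09793529,  0.62779594, -0.77219229],
       [ 0.14379955, -0.75885262, -0.63518847]]), 't': array([0.53332422, 0.16187058, 1.40666499])}
{'t': 0.1, 'qpos': array([ 1.20235857e+00,  1.24453678e-01,  1.65156874e+00,  5.01210924e-05,
        1.36752704e+00, -8.26313870e-02]), 'dq': array([-0.00104691, -0.00213536, -0.00328108,  0.00048962, -0.00261969,
       -0.00105241]), 'joint_efforts': array([ 3.34082524e-04, -4.24928498e+01, -3.66654539e+01, -9.80239037e-07,
        3.90883244e-03,  8.86475448e-06]), 'tcp_pos': array([0.18309979, 0.62312742, 0.25214848]), 'ee_rot': array([[-9.59431680e-01,  2.81940221e-01, -7.50555453e-04],
       [ 2.81941142e-01,  9.59430000e-01, -1.80780796e-03],
       [ 2.10411641e-04, -1.94608069e-03, -9.99998084e-01]]), 'contact_force': array([-0.35131819, -0.04168519,  0.01306628]), 'ft_torque': array([ 0.03145758, -0.01777156,  0.01444722]), 'grasp_force': 0.0, 'width': 0.08521278970024142}
```

View pics/scene0.png

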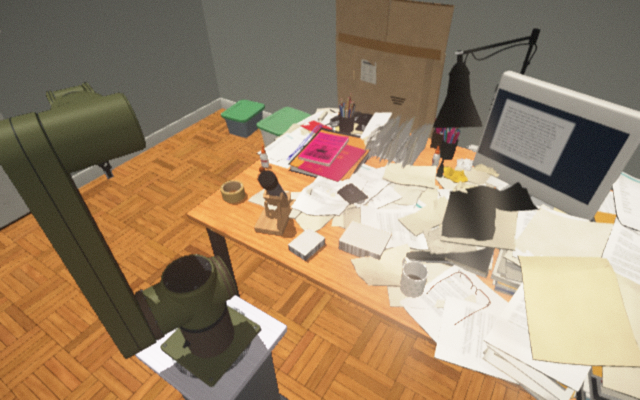

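View pics/side0.png

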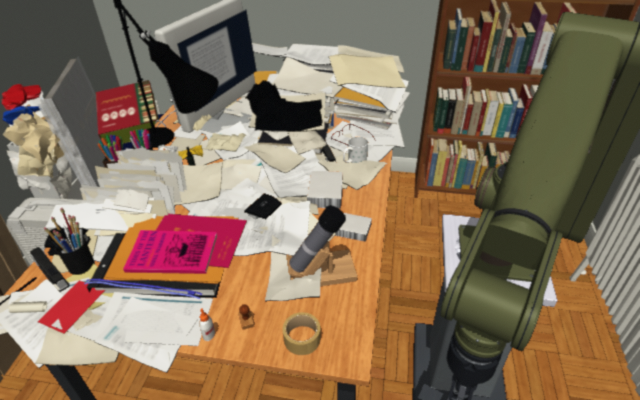

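The scene view has the cap near (268,180), the stand near (272,222), the large box near (365,238), a small look-alike near (307,244), and the mug near (412,280). In the side view the cap is near (332,218). I'll enlarge both for precise pixels.

```bash
python3 - <<'E'
import cv2,numpy as np
a=cv2.imread("pics/scene0.png")[150:300,220:420]; b=cv2.imread("pics/side0.png")[160:310,230:430]
f=lambda i:cv2.resize(i,None,fx=4,fy=4,interpolation=cv2.INTER_CUBIC)
cv2.imwrite("pics/ca.png",f(a));cv2.imwrite("pics/cb.png",f(b))
E
```

```text
(no output)
```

View pics/ca.png

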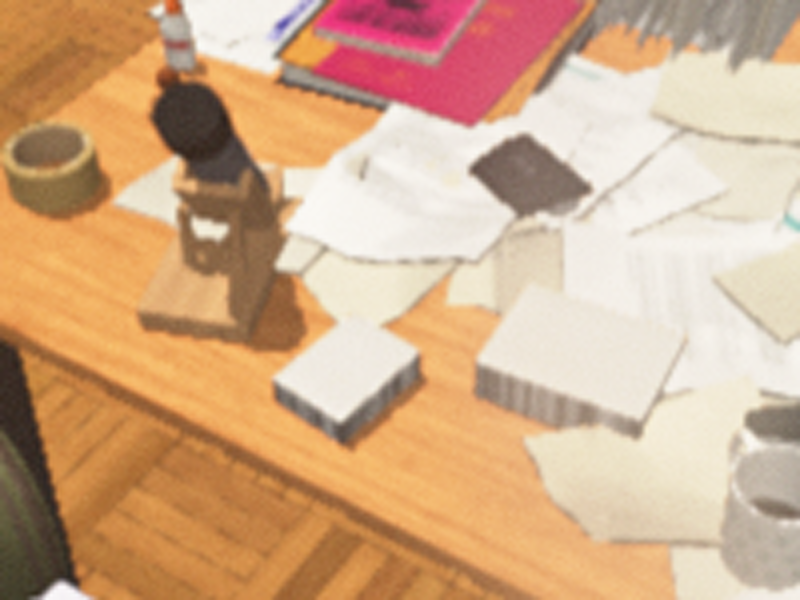

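View pics/cb.png

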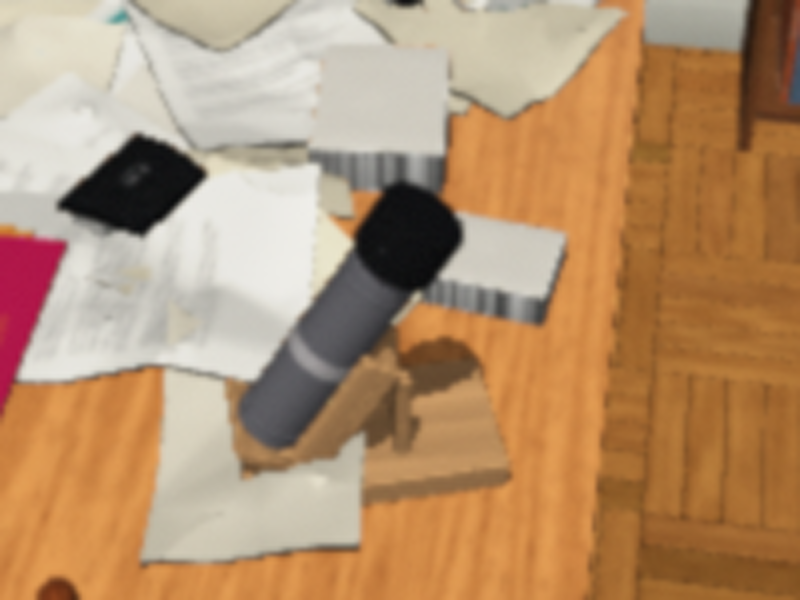

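```bash
cat > h.py <<'E'
import numpy as np,cv2
from rig import *
from scipy.optimize import least_squares,minimize
from scipy.spatial.transform import Rotation as Ro
def proj(c,X):
    p=(np.atleast_2d(X)@c["R"].T+c["t"])@c["camera_matrix"].T
    return p[:,:2]/p[:,2:]
def axis(yaw):  # yaw of stand x; lean towards -x
    return np.array([-np.sin(.5585)*np.cos(yaw),-np.sin(.5585)*np.sin(yaw),np.cos(.5585)])
def circ(c,a,r,n=40):
    e=np.cross(a,[0,1,0]);e/=np.linalg.norm(e);f=np.cross(a,e);t=np.linspace(0,2*np.pi,n)[:,None]
    return c+r*(np.cos(t)*e+np.sin(t)*f)
def hullmask(c,X,S=4):
    m=np.zeros((400*S,640*S),np.uint8);p=proj(c,X)
    cv2.fillConvexPoly(m,cv2.convexHull((p*S+S/2).astype(np.int32)),255)
    return cv2.resize(m,(640,400),interpolation=cv2.INTER_AREA)/255.
E
python3 - <<'E'
from h import *
cs={n:camera_info(n) for n in("scene","side")}
im={n:cv2.imread(f"pics/{n}0.png").max(2) for n in cs}
box={"scene":(255,285,168,192),"side":(315,350,202,238)}
mk={}
for n in cs:
    x0,x1,y0,y1=box[n]
    g=im[n].astype(float); th=(70 if n=="scene" else 60)
    m=(g<th)*1.; z=np.zeros_like(m); z[y0:y1,x0:x1]=m[y0:y1,x0:x1]; mk[n]=z
    print(n,z.sum()); 
    for r in im[n][y0:y1:2,x0:x1:2]: print(*r)
def P(n,u,v): 
    o={"scene":(220,150),"side":(230,160)}[n]; return np.array([o[0]+u/4,o[1]+v/4])
# cap centre + yaw
obs=[("side",(428,204),22),("side",(381,273),-22),("side",(269,420),None),("scene",(190,122),8)]
def res(p):
    a=axis(p[3]);r=[]
    for n,uv,d in obs:
        q=P(n,*uv)
        if d is None:
            s=proj(cs[n],[p[:3],p[:3]-.1*a]);t=s[1]-s[0];t/=np.linalg.norm(t);w=q-s[0];r.append(t[0]*w[1]-t[1]*w[0])
        else: r+=list(proj(cs[n],p[:3]+a*d/1000)[0]-q)
    return r
s=least_squares(res,[.5,.3,.2,0]);print("cap",s.x,np.round(s.fun,1))
def cost(p):
    a=axis(p[3]);c=p[:3];e=0
    for n in cs:
        X=np.vstack([circ(c+a*.022,a,.031),circ(c-a*.022,a,.031)])
        e+=np.abs(hullmask(cs[n],X)-mk[n]).sum()
    return e/50+sum(abs(np.array(res(np.array(p)))))*.0
o=minimize(cost,s.x,method="Nelder-Mead",options=dict(initial_simplex=s.x+np.vstack([np.zeros(4),np.diag([.01,.01,.01,.15])]),maxiter=300))
print("cap fit",o.x,o.fun,cost(s.x))
# box: x,y,yaw corners
L=np.array([[sx*.0575,sy*.0775,.045] for sx,sy in((1,1),(1,-1),(-1,-1),(-1,1))])
ob=[("scene",[(527,285),(688,338),(640,423),(478,368)]),("side",[(322,48),(447,45),(445,153),(312,152)])]
def rb(p):
    X=L.copy();c,q=np.cos(p[2]),np.sin(p[2]);X[:,:2]=X[:,:2]@np.array([[c,q],[-q,c]])+p[:2]
    r=[]
    for n,uv in ob:
        A=proj(cs[n],X);B=np.array([P(n,*w) for w in uv])
        r.append(min((np.roll(A,k,0)[::1]-B for k in range(4)),key=lambda d:abs(d).sum()) if n=="scene" else min((np.roll(A,k,0)-B for k in range(4)),key=lambda d:abs(d).sum()))
    return np.ravel(r)
for y in(0,1,-1):
    s=least_squares(rb,[.5,0,y]);print("box",s.x,s.cost,np.round(s.fun,1))
# rough others
for nm,n,uv,z in [("mug","scene",(785,500),.05),("stand nearright","side",(512,470),.024),("standfar","side",(478,362),.024),("s","scene",(140,312),.024),("small","scene",(350,370),.045),("smallside","side",(500,260),.045)]:
    c=cs[n];q=P(n,*uv);d=c["R"].T@np.linalg.inv(c["camera_matrix"])@[*q,1];C=-c["R"].T@c["t"];print(nm,C+d*(z-C[2])/d[2])
E
```

```text
scene 238.0
238 241 189 156 131 193 163 179 204 245 245 242 239 240 242
241 239 158 104 91 135 141 160 217 242 245 246 242 238 236
246 246 231 91 69 65 67 65 76 184 241 241 245 245 243
246 239 159 69 64 62 67 68 65 76 195 240 238 238 242
247 223 82 68 67 65 69 68 68 64 103 236 242 239 239
239 177 66 63 64 65 66 69 65 67 58 189 246 243 242
238 201 63 67 70 68 65 66 68 69 54 120 247 244 244
240 240 131 65 63 69 66 68 69 63 58 74 238 245 244
239 243 220 73 68 62 61 62 64 59 58 65 141 244 244
239 235 236 160 61 58 62 61 58 57 56 74 74 198 247
239 238 237 235 164 73 55 58 61 64 74 83 78 108 237
242 239 238 234 238 215 82 68 73 79 82 83 83 84 161
side 511.0
123 118 129 138 138 103 130 90 112 161 146 106 87 117 203 210 216 209
152 119 123 133 132 99 124 79 99 149 140 101 81 124 201 205 215 212
192 140 125 136 135 85 58 28 31 59 93 91 83 167 199 207 213 212
195 186 195 196 194 99 19 16 18 19 21 34 99 184 204 207 209 211
197 199 201 201 143 30 17 19 19 18 18 16 35 143 199 209 208 209
198 199 202 181 55 16 19 18 18 18 18 18 19 30 146 207 208 209
150 153 184 93 20 18 18 19 18 19 19 17 17 18 58 
[... 847 characters left out ...]
824
box [ 0.55511595 -0.20571162  0.1191133 ] 5.793507156069953 [-0.7 -0.7 -0.6 -1.3  0.8 -0.3 -1.1 -0.9  0.4 -1.8  0.8 -0.5  0.5 -0.5
 -0.2 -1. ]
box [ 0.55604089 -0.20631099  1.71329124] 187.14190653024724 [ 6.  -2.5 -4.3 -7.  -6.   1.7  2.5  5.1 -6.1  1.5  5.7  2.5  6.7 -4.5
 -5.5 -4.6]
box [ 0.55604088 -0.20631099 -1.42830048] 187.14190652974787 [ 6.  -2.5 -4.3 -7.  -6.   1.7  2.5  5.1 -6.1  1.5  5.7  2.5  6.7 -4.5
 -5.5 -4.6]
mug [ 0.48828734 -0.42184542  0.05      ]
stand nearright [0.3977158  0.18638385 0.024     ]
standfar [0.43468464 0.08460895 0.024     ]
s [0.40020828 0.17040161 0.024     ]
small [ 0.4263485  -0.04781914  0.045     ]
smallside [ 0.4293975  -0.00803176  0.045     ]
```

The large box is at about (0.555, -0.206), the cap at about (0.481, 0.149, 0.201), and the stand's yaw is about 0.38. Next I'll move to a standoff on the canister axis, with the wrist pre-wound for the twist.

```bash
cat >> h.py <<'E'
def Rtool(yaw,lean,phi):
    z=np.array([np.sin(lean)*np.cos(yaw),np.sin(lean)*np.sin(yaw),-np.cos(lean)])
    y=np.array([np.cos(lean)*np.cos(yaw),np.cos(lean)*np.sin(yaw),np.sin(lean)])
    return np.column_stack([np.cross(y,z),y,z])@Ro.from_euler("z",phi).as_matrix()
def plan(p0,R0,p1,R1,n,dec=1):
    w=Ro.from_matrix(R0.T@R1).as_rotvec()/n;rows=[];R=R0.copy();p=np.array(p0)
    for i in range(n):
        r=np.round(np.r_[R.T@(np.array(p1)-p)/(n-i)*1000,np.degrees(w)],dec);rows.append(list(map(float,r)))
        p=p+R@r[:3]/1000;R=R@Ro.from_rotvec(np.radians(r[3:])).as_matrix()
    print(rows)
E
python3 - <<'E'
from h import *
s=sense();a=axis(.38);c=np.array([.481,.149,.201])
plan(s["tcp_pos"],s["ee_rot"],c+a*.16,Rtool(.38,.5585,1.57),16,0)
E
```

```text
[[-22.0, -26.0, -5.0, -2.0, 1.0, 9.0], [-26.0, -23.0, -7.0, -2.0, 1.0, 9.0], [-29.0, -18.0, -8.0, -2.0, 1.0, 9.0], [-31.0, -13.0, -9.0, -2.0, 1.0, 9.0], [-33.0, -8.0, -10.0, -2.0, 1.0, 9.0], [-33.0, -2.0, -10.0, -2.0, 1.0, 9.0], [-33.0, 4.0, -11.0, -2.0, 1.0, 9.0], [-32.0, 9.0, -11.0, -2.0, 1.0, 9.0], [-30.0, 14.0, -11.0, -2.0, 1.0, 9.0], [-27.0, 19.0, -11.0, -2.0, 1.0, 9.0], [-23.0, 23.0, -11.0, -2.0, 1.0, 9.0], [-19.0, 27.0, -11.0, -2.0, 1.0, 9.0], [-14.0, 30.0, -10.0, -2.0, 1.0, 9.0], [-9.0, 32.0, -9.0, -2.0, 1.0, 9.0], [-4.0, 34.0, -8.0, -2.0, 1.0, 9.0], [1.0, 34.0, -6.0, -2.0, 1.0, 9.0]]
```

{"method": "jog_arm", "body": {
  "series": [
    [-22,-26,-5,-2,1,9],
    [-26,-23,-7,-2,1,9],
    [-29,-18,-8,-2,1,9],
    [-31,-13,-9,-2,1,9],
    [-33,-8,-10,-2,1,9],
    [-33,-2,-10,-2,1,9],
    [-33,4,-11,-2,1,9],
    [-32,9,-11,-2,1,9],
    [-30,14,-11,-2,1,9],
    [-27,19,-11,-2,1,9],
    [-23,23,-11,-2,1,9],
    [-19,27,-11,-2,1,9],
    [-14,30,-10,-2,1,9],
    [-9,32,-9,-2,1,9],
    [-4,34,-8,-2,1,9],
    [1,34,-6,-2,1,9],
    [0,0,0,0,0,0],
    [0,0,0,0,0,0]
  ],
  "grip": 1
}}

```text
t: 2.35
tcp_pos: [0.4021, 0.1185, 0.3362]
ee_rot: [[0.866, 0.297, 0.403], [0.232, -0.952, 0.202], [0.443, -0.081, -0.893]]
contact_force: [-0.4, -0.1, -0.2]
width: 0.0851
grasp_force: 0.0
```

```bash
python3 - <<'E'
from h import *
s=sense();c=camera_info("wrist");im=capture("wrist");cv2.imwrite("pics/w1.png",im[:,:,::-1])
np.savez("w1.npz",R=c["R"],t=c["t"],K=c["camera_matrix"])
a=axis(.38);p=np.array([.481,.149,.201])
print(s["t"],s["qpos"].round(2),s["tcp_pos"].round(4),p+a*.16,(Ro.from_matrix(s["ee_rot"].T@Rtool(.38,.5585,1.57)).as_rotvec(True)).round(1))
print(c["camera_matrix"],proj(c,[p+a*.022,p-a*.022]))
E
```

```text
2.35 [ 0.05 -0.76  2.24  0.2   1.23  1.31] [0.4021 0.1185 0.3362] [0.40226191 0.11755101 0.33668815] [-1.9  5.4 -6.2]
[[342.45067636   0.         321.04297965]
 [  0.         342.45067636 201.87082584]
 [  0.           0.           1.        ]] [[328.89760366 179.85660285]
 [329.20132706 165.04153531]]
```

View pics/w1.png

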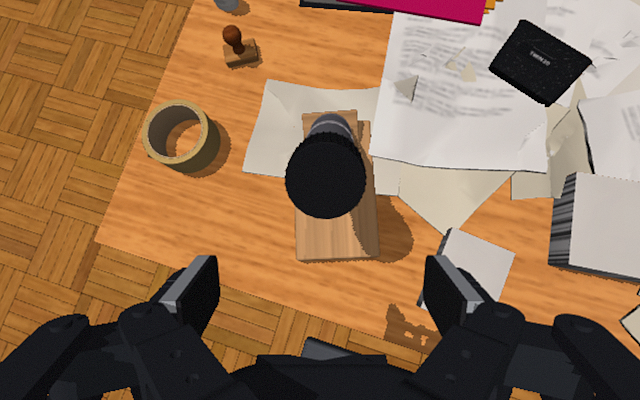

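The wrist view shows the cap's top disc centred near (326,177), against a prediction of (329,180). The stand's base corners are near (296,260), (379,258), (370,121) and (303,115). I'll refine the fit with these.

```bash
python3 - <<'E'
from h import *
d=np.load("w1.npz");cw=dict(R=d["R"],t=d["t"],camera_matrix=d["K"]);cs={"side":camera_info("side"),"wrist":cw}
L=np.array([[-.095,.055],[-.095,-.055],[.095,-.055],[.095,.055]]);C=np.array([(296,259),(379,257),(370,121),(303,113)])
def rs(p):
    c,q=np.cos(p[2]),np.sin(p[2]);X=np.c_[L@np.array([[c,q],[-q,c]])+p[:2],np.full(4,.024)]
    return (proj(cw,X)-C).ravel()
st=least_squares(rs,[.55,.17,.38]);print("stand",st.x,st.fun.round(1))
w=cv2.imread("pics/w1.png").max(2);sd=cv2.imread("pics/side0.png").max(2)
mk={n:np.zeros((400,640)) for n in cs}
mk["wrist"][125:225,278:375]=(w[125:225,278:375]<55);mk["side"][202:238,315:350]=(sd[202:238,315:350]<60)
for n in mk:
    k,lab,stt,_=cv2.connectedComponentsWithStats(mk[n].astype(np.uint8));mk[n]=(lab==1+np.argmax(stt[1:,4]))*1.;ys,xs=np.nonzero(mk[n]);print(n,xs.min(),xs.max(),ys.min(),ys.max(),mk[n].sum())
def cost(p,yaw=None,wts=(1,.3)):
    a=axis(p[3]);e=0
    for n,k in zip(("side","wrist"),wts):
        X=np.vstack([circ(p[:3]+a*.022,a,.031),circ(p[:3]-a*.022,a,.031)]);e+=k*np.abs(hullmask(cs[n],X)-mk[n]).sum()
    return e+(p[3]-st.x[2])**2/.03**2*20
x0=np.array([.481,.149,.201,st.x[2]])
o=minimize(cost,x0,method="Nelder-Mead",options=dict(initial_simplex=x0+np.vstack([np.zeros(4),np.diag([.008,.008,.008,.08])]),maxiter=400))
p=o.x;print("cap",p,o.fun,cost(x0))
s=sense();R=Rtool(p[3],.5585,1.4)
a=axis(p[3]);print("a",a)
c,q=np.cos(st.x[2]),np.sin(st.x[2]);print("cap in stand",np.array([[c,q],[-q,c]])@(p[:2]-st.x[:2]))
plan(s["tcp_pos"],s["ee_rot"],p[:3]+a*.09,R,5,1)
E
```

```text
stand [0.51168341 0.15844989 0.289335  ] [-1.7 -3.3  0.1 -0.3  6.6 -2.9 -5.   6.8]
side 319 344 205 237 511.0
wrist 285 365 130 218 5522.0
cap [0.4794987  0.1508201  0.20189004 0.2927099 ] 106.28487429004403 229.34862745098042
a [-0.50737504 -0.15290579  0.84805094]
cap in stand [-0.03302381  0.00187012]
[[1.2, -0.6, 13.7, -1.0, 1.0, -2.3], [1.0, -0.9, 13.7, -1.0, 1.0, -2.3], [0.8, -1.0, 13.6, -1.0, 1.0, -2.3], [0.6, -1.3, 13.7, -1.0, 1.0, -2.3], [0.4, -1.5, 13.6, -1.0, 1.0, -2.3]]
```

```bash
python3 - <<'E'
from h import *
d=np.load("w1.npz");cw=dict(R=d["R"],t=d["t"],camera_matrix=d["K"]);sc=camera_info("side");cs={"side":sc,"wrist":cw}
w=cv2.imread("pics/w1.png").max(2);sd=cv2.imread("pics/side0.png").max(2)
mk={n:np.zeros((400,640)) for n in cs}
mk["wrist"][125:225,278:375]=(w[125:225,278:375]<55);mk["side"][202:238,315:350]=(sd[202:238,315:350]<60)
for n in mk:
    k,lab,stt,_=cv2.connectedComponentsWithStats(mk[n].astype(np.uint8));mk[n]=(lab==1+np.argmax(stt[1:,4]))*1.
def cost(p,k=1,f=0):
    a=axis(p[3]);e=0
    for n,g in (("side",1),("wrist",.3)):
        X=np.vstack([circ(p[:3]+a*.022,a,.031),circ(p[:3]-a*.022,a,.031)]);e+=g*np.abs(hullmask(cs[n],X)-mk[n]).sum()
    return e
for y in (.22,.26,.3,.34,.38,.42):
    x0=np.array([.4795,.151,.202])
    o=minimize(lambda v:cost([*v,y]),x0,method="Nelder-Mead",options=dict(initial_simplex=x0+np.vstack([np.zeros(3),np.eye(3)*.006]),maxiter=200))
    a=axis(y);P=proj(sc,[o.x-a*s for s in (.03,.08,.13,.17)])
    # axis in side crop coords, body edge midline: measured points
    ab=np.array([381,273]);ae=np.array([269,420]);t=(ae-ab)/np.hypot(*(ae-ab));q=(P-[230,160])*4-ab
    print(y,o.x.round(4),round(o.fun,1),"offset px",((t[0]*q[:,1]-t[1]*q[:,0])/4).round(1),"wrist body",proj(cw,[o.x-a*.06,o.x-a*.1]).round(0).tolist())
C=-cw["R"].T@cw["t"]
G=[]
for uv in [(296,259),(379,257),(370,121),(303,113)]:
    r=cw["R"].T@np.linalg.inv(cw["camera_matrix"])@[*uv,1];X=C+r*(.024-C[2])/r[2];G.append(X[:2])
G=np.array(G);print(G.round(3));e=G[0]-G[1];print("near edge",np.hypot(*e),"yaw",np.arctan2(-e[0],e[1]))
im=cv2.imread("pics/w1.png")[95:275,230:430];cv2.imwrite("pics/w1c.png",cv2.resize(im,None,fx=3.2,fy=3.2,interpolation=2))
E
```

```text
0.22 [0.4795 0.1504 0.2015] 127.6 offset px [0.6 1.  1.4 1.7] wrist body [[333.0, 156.0], [336.0, 147.0]]
0.26 [0.4795 0.1507 0.2019] 115.3 offset px [0.5 0.7 1.  1.2] wrist body [[331.0, 156.0], [333.0, 147.0]]
0.3 [0.4793 0.1509 0.2019] 104.5 offset px [0.3 0.4 0.4 0.5] wrist body [[330.0, 156.0], [331.0, 147.0]]
0.34 [0.4796 0.1511 0.2013] 105.2 offset px [ 0.1  0.  -0.1 -0.2] wrist body [[328.0, 156.0], [329.0, 147.0]]
0.38 [0.479  0.1511 0.2025] 104.3 offset px [ 0.  -0.3 -0.7 -0.9] wrist body [[327.0, 156.0], [327.0, 147.0]]
0.42 [0.479  0.1513 0.203 ] 109.2 offset px [-0.1 -0.6 -1.2 -1.6] wrist body [[325.0, 156.0], [325.0, 147.0]]
[[0.402 0.181]
 [0.436 0.079]
 [0.612 0.14 ]
 [0.599 0.235]]
near edge 0.1074912561673923 yaw 0.3241752820068412
```

View pics/w1c.png

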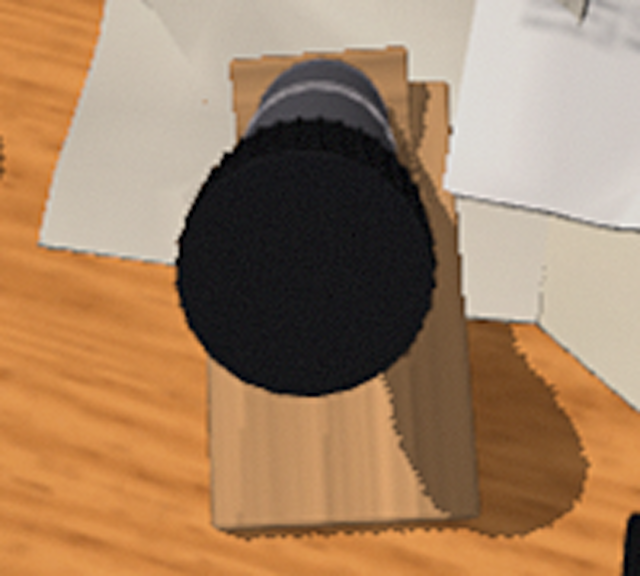

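The crop shows the near edge of the base square on, with the stand yaw near 0.33. The cap is at about (0.4795, 0.151, 0.202).

```bash
python3 - <<'E'
from h import *
s=sense();a=axis(.33);c=np.array([.4795,.151,.202]);R=Rtool(.33,.5585,1.57)
plan(s["tcp_pos"],s["ee_rot"],c+a*.08,R,4,1)
print(s["contact_force"])
E
```

```text
[[1.8, -0.3, 19.5, -0.8, 1.4, -0.9], [1.3, -0.5, 19.6, -0.8, 1.4, -0.9], [0.9, -0.8, 19.5, -0.8, 1.4, -0.9], [0.4, -1.0, 19.6, -0.8, 1.4, -0.9]]
[ 0.25567369  0.3123216  -0.58220507]
```

Align, then descend along the tool z by 74 mm (TCP to centre + 6 mm).

{"method": "jog_arm", "body": {
  "series": [
    [1.8,-0.3,19.5,-0.8,1.4,-0.9],
    [1.3,-0.5,19.5,-0.8,1.4,-0.9],
    [0.9,-0.8,19.5,-0.8,1.4,-0.9],
    [0.4,-1,19.5,-0.8,1.4,-0.9],
    [0,0,0,0,0,0],
    [0,0,0,0,0,0]
  ]
}}

```text
t: 3.15
tcp_pos: [0.4397, 0.1371, 0.2712]
ee_rot: [[0.801, 0.324, 0.503], [0.274, -0.946, 0.174], [0.532, -0.001, -0.847]]
contact_force: [0.7, -0.0, 0.8]
width: 0.0857
grasp_force: 0.0
```

```bash
python3 - <<'E'
from h import *
s=sense();a=axis(.33);c=np.array([.4795,.151,.202]);R=Rtool(.33,.5585,1.57)
plan(s["tcp_pos"],s["ee_rot"],c+a*.006,R,4,1)
print(s["contact_force"],s["qpos"].round(2))
ci=camera_info("wrist");im=capture("wrist");cv2.imwrite("pics/w2.png",im[:,:,::-1])
m=np.zeros((400,640),np.uint8);m[60:250,200:450]=im[60:250,200:450].max(2)<55
k,lab,st,cen=cv2.connectedComponentsWithStats(m);i=1+np.argmax(st[1:,4]);print("mask",st[i],cen[i])
P=proj(ci,np.vstack([circ(c+a*.022,a,.031),circ(c-a*.022,a,.031)]));print("pred",P.min(0),P.max(0))
E
```

```text
[[-0.3, -0.0, 18.8, -0.0, -0.0, -0.0], [-0.3, -0.0, 18.8, -0.0, -0.0, -0.0], [-0.3, -0.1, 18.7, -0.0, -0.0, -0.0], [-0.2, -0.0, 18.8, -0.0, -0.0, -0.0]]
[ 0.74737188 -0.02090574  0.7914814 ] [ 0.12 -0.69  2.33  0.14  0.95  1.32]
mask [ 268  167  111   83 7402] [322.50310727 213.73250473]
pred [267.65622176 165.91720258] [378.70209261 283.80301441]
```

The prediction matches the view to about 1 px. I'll descend and grip.

{"method": "jog_arm", "body": {
  "series": [
    [-0.3,0,19,0,0,0],
    [-0.3,0,19,0,0,0],
    [-0.3,0,19,0,0,0],
    [-0.3,0,18,0,0,0],
    [0,0,0,0,0,0]
  ],
  "grip": 1
}}

```text
t: 3.82
tcp_pos: [0.4764, 0.1491, 0.2058]
ee_rot: [[0.803, 0.323, 0.501], [0.273, -0.947, 0.172], [0.53, -0.002, -0.848]]
contact_force: [-1.0, -0.7, 0.0]
width: 0.0851
grasp_force: 0.0
```

{"method": "jog_arm", "body": {
  "series": [
    [0,0,0,0,0,0],
    [0,0,0,0,0,0],
    [0,0,0,0,0,0],
    [0,0,0,0,0,0],
    [0,0,0,0,0,0],
    [0,0,0,0,0,0]
  ],
  "grip": -1,
  "newtons": 70
}}

```text
t: 4.58
tcp_pos: [0.4768, 0.149, 0.2083]
ee_rot: [[0.801, 0.323, 0.505], [0.272, -0.947, 0.173], [0.533, -0.001, -0.846]]
contact_force: [-5.5, -2.6, 3.7]
width: 0.0614
grasp_force: 74.1
```

{"method": "jog_arm", "body": {
  "series": [
    [0,0,-0.4,0,0,-8],
    [0,0,-0.4,0,0,-8],
    [0,0,-0.5,0,0,-8],
    [0,0,-0.5,0,0,-8],
    [0,0,-0.5,0,0,-8],
    [0,0,-0.5,0,0,-8]
  ]
}}

```text
t: 5.32
tcp_pos: [0.4752, 0.1486, 0.2098]
ee_rot: [[0.293, 0.812, 0.504], [0.888, -0.427, 0.173], [0.356, 0.397, -0.846]]
contact_force: [0.1, -0.6, -0.8]
width: 0.0612
grasp_force: 75.6
```

```bash
python3 -c "
from h import *
s=sense();print(s['qpos'].round(2),s['ft_torque'],s['contact_force'],s['ee_rot'].T@s['ft_torque'])
R=Rtool(.33,.5585,1.57);print(Ro.from_matrix(R.T@s['ee_rot']).as_rotvec(True))"
```

```text
[ 0.14 -0.52  2.34  0.14  0.77  0.47] [-0.11006343  0.2733397   0.00850857] [ 0.11571294 -0.59381142 -0.81077093] [ 0.21345791 -0.20272516 -0.01546519]
[ -0.08424372   0.19955909 -48.10997012]
```

{"method": "jog_arm", "body": {
  "series": [
    [0,0,-0.5,0,0,-9],
    [0,0,-0.5,0,0,-9],
    [0,0,-0.5,0,0,-9],
    [0,0,-0.5,0,0,-9],
    [0,0,-0.5,0,0,-9],
    [0,0,-0.5,0,0,-9],
    [0,0,-0.5,0,0,-9],
    [0,0,-0.5,0,0,-9],
    [0,0,-0.5,0,0,-9],
    [0,0,-0.5,0,0,-9],
    [0,0,-0.5,0,0,-9],
    [0,0,-0.5,0,0,-9],
    [0,0,-0.5,0,0,-9],
    [0,0,-0.5,0,0,-9],
    [0,0,-0.5,0,0,-9],
    [0,0,-0.5,0,0,-9],
    [0,0,0,0,0,0]
  ]
}}

```text
t: 7.45
tcp_pos: [0.4712, 0.1473, 0.2164]
ee_rot: [[-0.717, -0.481, 0.504], [-0.462, 0.87, 0.173], [-0.522, -0.109, -0.846]]
contact_force: [-0.9, 0.4, -0.3]
width: 0.0612
grasp_force: 75.7
```

```bash
python3 -c "
from h import *
s=sense();print(s['qpos'].round(2),s['contact_force'],s['ee_rot'].T@s['ft_torque'],s['width'])
R=Rtool(.33,.5585,1.57);print(Ro.from_matrix(R.T@s['ee_rot']).as_rotvec(True))
im=capture('wrist');cv2.imwrite('pics/w3.png',im[:,:,::-1])"
```

```text
[ 0.14 -0.54  2.34  0.14  0.79 -2.03] [-0.87754351  0.43496846 -0.28692083] [-0.02067331  0.3282958   0.0513269 ] 0.06115013493571911
[2.99572560e-01 2.30702707e-02 1.68258109e+02]
```

Turned 192°, with low forces. Next is the lift along the axis.

{"method": "jog_arm", "body": {
  "series": [
    [0,0,-3,0,0,0],
    [0,0,-5,0,0,0],
    [0,0,-6,0,0,0]
  ]
}}

```text
t: 7.88
tcp_pos: [0.4639, 0.1448, 0.2278]
ee_rot: [[-0.717, -0.482, 0.503], [-0.463, 0.869, 0.173], [-0.521, -0.109, -0.847]]
contact_force: [-0.8, 0.8, -1.0]
width: 0.0609
grasp_force: 75.7
```

{"method": "jog_arm", "body": {
  "series": [
    [0,0,-8,0,0,0],
    [0,0,-10,0,0,0],
    [0,0,-12,0,0,0],
    [0,0,-14,0,0,0],
    [0,0,-15,0,0,0],
    [0,0,0,0,0,0]
  ]
}}

```text
t: 8.62
tcp_pos: [0.4346, 0.1346, 0.2796]
ee_rot: [[-0.715, -0.482, 0.506], [-0.463, 0.869, 0.173], [-0.523, -0.111, -0.845]]
contact_force: [0.1, -1.1, -0.0]
width: 0.0611
grasp_force: 75.7
```

```bash
python3 - <<'E'
from h import *
s=sense();print(s['qpos'].round(2),s['contact_force'],s['width'])
im=capture('wrist');sd=capture('side')
b=cv2.resize(sd[160:310,250:400],(400,400),interpolation=2);cv2.imwrite('pics/lift.png',np.hstack([cv2.resize(im,(400,250)),b[:250]])[:,:,::-1]) if 0 else cv2.imwrite('pics/lift.png',np.vstack([cv2.resize(im,(480,300)),np.hstack([cv2.resize(sd[160:310,230:390],(320,300)),np.zeros((300,160,3),np.uint8)])])[:,:,::-1])
# plan: tool vertical, over box. cap centre ~ TCP + z*(offset .006)
R=Rtool(-.3,0,0);
for phi in (-2,-1.57,-1.2): 
    print(phi,Ro.from_matrix(s["ee_rot"].T@Rtool(-.35,0,phi)).as_rotvec(True).round(0))
E
```

```text
[ 0.12 -0.71  2.33  0.14  0.97 -2.03] [ 0.05608995 -1.07986062 -0.02077389] 0.06109179303288775
-2 [ 1. 33. 26.]
-1.57 [ 8. 32. 50.]
-1.2 [14. 32. 70.]
```

View pics/lift.png

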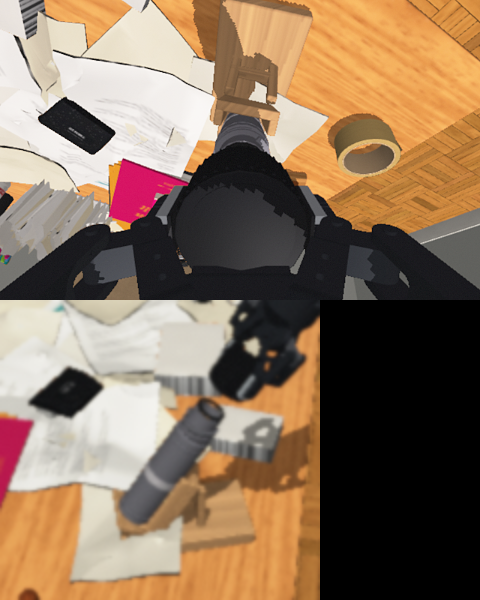

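The wrist and side views show the cap in the fingers and the neck bare. Now move over the box with the tool turned vertical.

```bash
python3 - <<'E'
from h import *
s=sense();plan(s["tcp_pos"],s["ee_rot"],[.555,-.206,.16],Rtool(-.35,0,-1.8),14,0)
E
```

```text
[[9.0, -24.0, 7.0, 0.0, 2.0, 3.0], [8.0, -25.0, 8.0, 0.0, 2.0, 3.0], [6.0, -25.0, 8.0, 0.0, 2.0, 3.0], [5.0, -26.0, 8.0, 0.0, 2.0, 3.0], [3.0, -26.0, 8.0, 0.0, 2.0, 3.0], [2.0, -26.0, 8.0, 0.0, 2.0, 3.0], [-0.0, -26.0, 8.0, 0.0, 2.0, 3.0], [-2.0, -26.0, 8.0, 0.0, 2.0, 3.0], [-3.0, -26.0, 8.0, 0.0, 2.0, 3.0], [-5.0, -25.0, 8.0, 0.0, 2.0, 3.0], [-7.0, -25.0, 8.0, 0.0, 2.0, 3.0], [-8.0, -25.0, 8.0, 0.0, 2.0, 3.0], [-10.0, -24.0, 7.0, 0.0, 2.0, 3.0], [-11.0, -23.0, 7.0, 0.0, 2.0, 3.0]]
```

{"method": "jog_arm", "body": {
  "series": [
    [9,-24,-5,0,2,3],
    [8,-25,0,0,2,3],
    [6,-25,3,0,2,3],
    [5,-26,8,0,2,3],
    [3,-26,8,0,2,3],
    [2,-26,8,0,2,3],
    [0,-26,8,0,2,3],
    [-2,-26,8,0,2,3],
    [-3,-26,8,0,2,3],
    [-5,-25,8,0,2,3],
    [-7,-25,8,0,2,3],
    [-8,-25,8,0,2,3],
    [-10,-24,7,0,2,3],
    [-11,-23,7,0,2,3],
    [0,0,0,0,0,0],
    [0,0,0,0,0,0]
  ]
}}

```text
t: 10.72
tcp_pos: [0.5425, -0.209, 0.1802]
ee_rot: [[-0.981, 0.183, 0.058], [0.189, 0.977, 0.102], [-0.038, 0.111, -0.993]]
contact_force: [0.5, 0.5, -1.5]
width: 0.0614
grasp_force: 75.9
```

```bash
python3 - <<'E'
from h import *
s=sense();print(s['qpos'].round(2),s['contact_force'],s['ft_torque'])
plan(s["tcp_pos"],s["ee_rot"],[.555,-.206,.10],Rtool(-.35,0,-1.8),6,1)
im=capture('scene');ci=camera_info("scene")
L=np.array([[sx*.0575,sy*.0775,.045] for sx,sy in((1,1),(1,-1),(-1,-1),(-1,1))]);c,q=np.cos(.119),np.sin(.119);L[:,:2]=L[:,:2]@np.array([[c,q],[-q,c]])+[.555,-.206]
im=cv2.resize(im[140:290,270:430],None,fx=4,fy=4,interpolation=2)
cv2.polylines(im,[((proj(ci,L)-[270,140])*4).astype(int)],True,(255,0,0),1)
cv2.imwrite('pics/over.png',im[:,:,::-1])
E
```

```text
[-0.51  0.02  1.88  0.12  1.23 -1.94] [ 0.50502207  0.53634451 -1.46069943] [-0.02570301  0.04165454 -0.02109397]
[[-1.4, -0.6, 13.5, 1.0, 0.4, -0.6], [-1.5, -0.4, 13.4, 1.0, 0.4, -0.6], [-1.6, -0.2, 13.4, 1.0, 0.4, -0.6], [-1.8, 0.1, 13.4, 1.0, 0.4, -0.6], [-1.8, 0.3, 13.5, 1.0, 0.4, -0.6], [-1.9, 0.4, 13.4, 1.0, 0.4, -0.6]]
```

View pics/over.png

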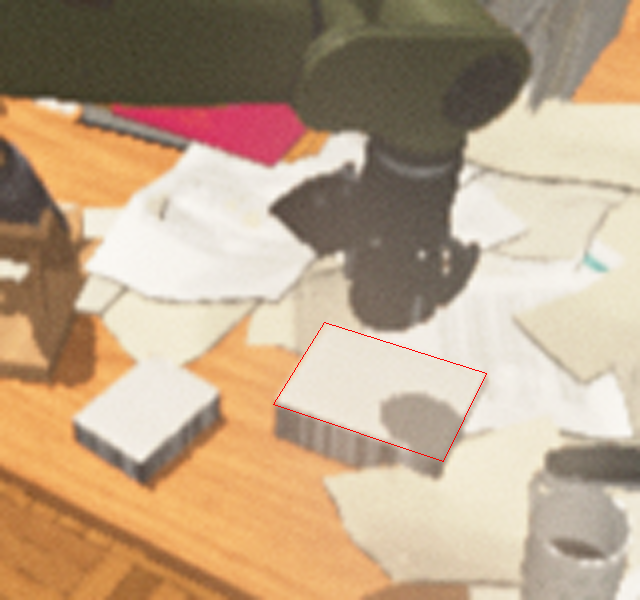

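The fitted outline lies on the real box's top edges (275,405)–(487,374), and the cap is above it. I'll lower it.

{"method": "jog_arm", "body": {
  "series": [
    [-1.4,-0.6,13.5,1,0.4,-0.6],
    [-1.5,-0.4,13.5,1,0.4,-0.6],
    [-1.6,-0.2,13.5,1,0.4,-0.6],
    [-1.8,0,13.5,1,0.4,-0.6],
    [-1.8,0.3,13.5,1,0.4,-0.6],
    [-1.9,0.4,13.5,1,0.4,-0.6],
    [0,0,0,0,0,0],
    [0,0,0,0,0,0]
  ]
}}

```text
t: 11.78
tcp_pos: [0.5556, -0.2069, 0.1006]
ee_rot: [[-0.992, 0.125, 0.002], [0.125, 0.992, 0.004], [-0.001, 0.004, -1.0]]
contact_force: [-0.5, 0.2, -0.6]
width: 0.0611
grasp_force: 75.8
```

```bash
python3 - <<'E'
from h import *
s=sense();print(s["contact_force"]);plan(s["tcp_pos"],s["ee_rot"],[.555,-.206,.079],Rtool(-.35,0,-1.8),3,1)
E
```

```text
[-0.45786974  0.22136526 -0.63663859]
[[0.2, 0.2, 7.2, 0.1, 0.0, -0.1], [0.3, 0.3, 7.2, 0.1, 0.0, -0.1], [0.2, 0.3, 7.2, 0.1, 0.0, -0.1]]
```

{"method": "jog_arm", "body": {
  "series": [
    [0,0,7,0.1,0,0],
    [0,0,7,0.1,0,0],
    [0,0,6,0.1,0,0],
    [0,0,1,0,0,0],
    [0,0,1,0,0,0],
    [0,0,0,0,0,0]
  ]
}}

```text
t: 12.52
tcp_pos: [0.5555, -0.2068, 0.0784]
ee_rot: [[-0.992, 0.125, 0.001], [0.125, 0.992, -0.001], [-0.001, -0.001, -1.0]]
contact_force: [0.9, -0.8, -1.1]
width: 0.0612
grasp_force: 75.9
```

{"method": "jog_arm", "body": {
  "series": [
    [0,0,0.8,0,0,0],
    [0,0,0.8,0,0,0],
    [0,0,0.8,0,0,0],
    [0,0,0,0,0,0]
  ]
}}

```text
t: 13.02
tcp_pos: [0.5553, -0.2067, 0.0758]
ee_rot: [[-0.992, 0.125, 0.0], [0.125, 0.992, -0.001], [-0.0, -0.001, -1.0]]
contact_force: [-0.4, -0.4, -0.8]
width: 0.0611
grasp_force: 75.9
```

{"method": "jog_arm", "body": {
  "series": [
    [0,0,0.5,0,0,0],
    [0,0,0.5,0,0,0],
    [0,0,0.5,0,0,0],
    [0,0,0,0,0,0]
  ]
}}

```text
t: 13.52
tcp_pos: [0.5554, -0.2067, 0.0744]
ee_rot: [[-0.992, 0.125, 0.001], [0.125, 0.992, -0.001], [-0.001, -0.001, -1.0]]
contact_force: [-0.5, -1.0, -0.1]
width: 0.0615
grasp_force: 75.9
```

{"method": "jog_arm", "body": {
  "series": [
    [0,0,0.5,0,0,0],
    [0,0,0.5,0,0,0],
    [0,0,0,0,0,0]
  ]
}}

```text
t: 13.9
tcp_pos: [0.5553, -0.2067, 0.0733]
ee_rot: [[-0.992, 0.125, 0.0], [0.125, 0.992, -0.001], [-0.001, -0.001, -1.0]]
contact_force: [0.9, -0.6, -0.8]
width: 0.0611
grasp_force: 75.9
```

{"method": "jog_arm", "body": {
  "series": [
    [0,0,0.5,0,0,0],
    [0,0,0.5,0,0,0],
    [0,0,0,0,0,0]
  ]
}}

```text
t: 14.28
tcp_pos: [0.5554, -0.2067, 0.0726]
ee_rot: [[-0.992, 0.125, 0.001], [0.125, 0.992, -0.001], [-0.001, -0.001, -1.0]]
contact_force: [-1.6, 0.5, 0.5]
width: 0.0613
grasp_force: 76.0
```

{"method": "jog_arm", "body": {
  "series": [
    [0,0,0.5,0,0,0],
    [0,0,0.5,0,0,0],
    [0,0,0,0,0,0]
  ]
}}

```text
t: 14.65
tcp_pos: [0.5556, -0.2068, 0.0725]
ee_rot: [[-0.992, 0.125, 0.001], [0.125, 0.992, -0.001], [-0.001, -0.001, -1.0]]
contact_force: [-3.3, 0.9, 5.9]
width: 0.0612
grasp_force: 76.4
```

The cap is down: z has stopped falling and the force is rising (5.9 N). I'll release and retreat.

{"method": "jog_arm", "body": {
  "series": [
    [0,0,-0.5,0,0,0],
    [0,0,0,0,0,0],
    [0,0,0,0,0,0],
    [0,0,0,0,0,0],
    [0,0,0,0,0,0],
    [0,0,0,0,0,0]
  ],
  "grip": 1
}}

```text
t: 15.4
tcp_pos: [0.5554, -0.2067, 0.0719]
ee_rot: [[-0.992, 0.125, 0.001], [0.125, 0.992, -0.001], [-0.001, -0.001, -1.0]]
contact_force: [-1.2, -0.3, 0.6]
width: 0.0855
grasp_force: 0.0
```

{"method": "jog_arm", "body": {
  "series": [
    [0,0,-10,0,0,0],
    [0,0,-20,0,0,0],
    [0,0,-25,0,0,0],
    [0,0,-25,0,0,0],
    [0,0,-25,0,0,0],
    [0,0,-20,0,0,0],
    [0,0,0,0,0,0],
    [0,0,0,0,0,0]
  ]
}}

```text
t: 16.4
tcp_pos: [0.5549, -0.2064, 0.1963]
ee_rot: [[-0.992, 0.125, -0.0], [0.125, 0.992, -0.0], [0.0, -0.001, -1.0]]
contact_force: [-0.8, 0.8, 0.3]
width: 0.0853
grasp_force: 0.0
```

```bash
python3 - <<'E'
from h import *
s=sense();print(s["t"],s["contact_force"],s["width"])
im=capture('scene');cv2.imwrite('pics/end.png',cv2.resize(im[140:290,220:430],None,fx=3.5,fy=3.5,interpolation=2)[:,:,::-1])
E
```

```text
16.4 [-0.80513783  0.77572796  0.29539114] 0.08533136107011216
```

View pics/end.png

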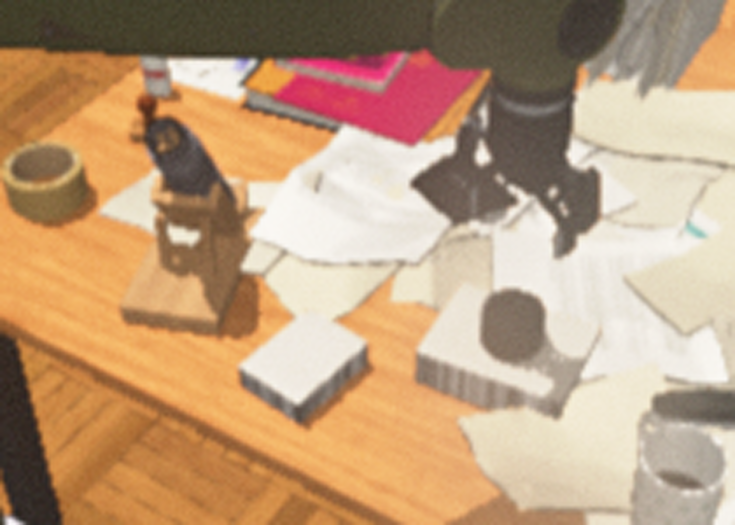

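The cap stands top up on the large box at (512,325), wholly on it, and the neck is bare. The bystanders haven't moved and the gripper is clear.

```bash
python3 -c "
from rig import *
print(close_job())"
```

```text
the job is handed in; nothing more can be done
None
```

The cap is unscrewed, lifted off and resting top up, wholly on the larger card box; the gripper is clear, the mug, tape roll and stamp are where they were, and the job was handed in at about 16 s.

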